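# Gauge in the slot, fastener lined up, cover held shut

### The arm

A 6-joint arm with a two-finger parallel gripper is mounted at the origin on a cart in front of the work surface, level with it; the furniture and walls round the work are solid. World frame = base frame: x ahead of the robot, y to its left, z up, the work surface at z = 0. Lengths are in mm, angles in rad, forces in N, time in s.
With the tool pointing down it reaches from about 350 to 975 mm from the base axis. Payload 7.1 kg.
Tool frame: the origin (TCP) lies at the very end of the fingers, on their centre line; the grasp point (between the pads) lies 19 mm behind it (ctrl.tcp_to_grasp is the distance from the TCP to the grasp point, in mm); z points along the fingers, x is the direction in which the jaws open and shut, and the axes are right-handed (so a half turn about z gives the same grasp; the last joint's range is limited). The gripper opens to 88 mm and grips with 3 to 60 N. Pads are 20 mm wide; open, the fingers measure 115 mm over their backs; the gripper's body (75 mm by 178 mm) begins 61 mm behind the grasp point.
Start: joints at [1.304, 0.423, 1.63, -0, 1.089, -0.019], TCP at [153.263, 605.9, 222.675] pointing down, gripper open.
Joint ranges: [-3, 3], [-0.9, 2.11], [0.09, 2.58], [-1.31, 4.45], [0.11, 2.69], [-2.54, 2.54]. Speed limits (rad/s): [2.39, 2.39, 3.01, 3.14, 3.14, 3.14].

### API

Orientations are given as a rotation vector (axis times angle).
In Python, from workcell import get_obs, viewer, ctrl, masks_of gives the robot as it stands. The module is installed in compiled form; this text tells all that it offers.
- The arm moves only by the shell command python3 -m inch 'ROWS'. ROWS is JSON, a list of rows, each an object of numbers: "tx", "ty", "tz": the shift along the tool's x, y, z in cm; "ax", "ay", "az": the turn, a rotation vector about the tool's x, y, z in degrees; "jaw": the opening, from 0 (shut) to 1 (fully open). In form: [{"tx": .., "ty": .., "tz": .., "ax": .., "ay": .., "az": .., "jaw": ..}, ...]. A call has 1 to 12 rows; each row shifts and turns the commanded pose from where the row before left it, along the tool's axes as they then stand; what a row does not reach is not made up. A row lasts 1/8 s, in which the tool goes at most 62.5 mm and 10.7 degrees, less where a joint would pass 70% of its speed; a pose out of reach is approached as far as the arm can. A call is refused whole if a number of a shift passes 6.25 or a number of a turn 10.7, either way. A call with a gripper value outside its range is refused whole. The fingers move at their own pace and stop on an object; the grip force is fixed at half the most. Time passes only in rows, so rows that do not move let the fingers close. It gives the time, the measured TCP pose, the force and the opening at its end, in the units of the state.
- get_obs(): the state, without advancing time (a new reading comes with each control period).
- viewer.get_image(name): name is "scene" or "top" or "wrist"; returns (picture, depth): 400x640x3 uint8, red, green, blue; 400x640 float32, mm along the optical axis (not along the pixel's ray), 0 where there is no reading.
- viewer.get_calibration(name): a dict with "fx", "fy", "cx", "cy" (pixels), "rvec" (rotation vector, rad) and "tvec" (3), from world to camera coordinates, as OpenCV has them. Camera axes: x right, y down, z forward; pixel columns grow to the right and rows downward; lengths in mm; the calibration is good to about 2 mm. A picture is of the moment at which its call begins: read the wrist's pose just before it. get_calibration takes no time and is no camera call; for the wrist camera it gives the pose at the moment of the call.
- ctrl.close_job(): hands the job in, once; it reports no verdict.
Trained networks look in the newest picture that a camera, given by its name, has taken for a name from the list of things; names that differ only in an ending like _2 or _b are one class to them, and where a whole thing is asked for, a point or a joint stands for the part that bears it (a point fixed in the world has none). Each returns a list of dicts, best first, with "score" (0 to 1); they miss things now and then, are a little off and sometimes report something else, mostly with a low value. They report only what shows in the picture. A call takes as long as a camera call.
- masks_of(camera, thing): "pixels" (400x640 bool, what is visible of it) and "location" ([column, row] in pixels, amid what is visible of it).
The state is a dict: "t": time; "qpos": joint angles; "qvel": joint speeds; "joint_torque": joint torques, N m; "ee_pos": TCP position; "orientation": TCP orientation; "ft_force": force on the tool from outside, world axes, zero at the start; "moment": the same for the moment, N m; "width": finger opening in mm.
Only numpy, scipy, OpenCV 4.12 (cv2) and the standard library are available. Lean on these libraries where they do the work, as an engineer would, in place of code of your own. Each camera call takes 0.05 s, during which the arm holds its last target. There are 200 camera calls.

### The job

Take the orange-handled setting gauge out of its wooden stand, push its blade down into the slot of the bench unit until its black collar rests on the unit, and leave it standing there. Then, with the sprung metal cover still up, turn the blue quarter-turn fastener on it until its white slot line points at the two red marks, and after that press the cover down flush with its frame and keep holding it down: finish while still pressing, gauge still in place and fastener still lined up, leaving the other things on the worktop where they are.

Things in the scene. Friction and masses are not known exactly. Their poses are not given: they have to be found in the camera images.
- bench_unit: The bench unit, a white and grey housing 170 x 280 x 70 mm (its x, y, z) fixed to the worktop. Origin: centre of its underside; z up; its x axis points away from the robot, y to the left. The cover lies at its left (+y) part, the gauge slot at its right. Its frame top is 70 mm above the worktop.
- slot_mouth (a point): Centre of the mouth of the gauge slot, in the unit's top face, 92.5 mm to the unit's -y side of its origin; axes as the unit's. The slot runs straight down, 24 mm long along x, 8 mm wide along y, 38 mm deep, its edges chamfered 3 mm; a blue line lies beyond each end.
- gauge: The loose setting gauge, about 80 g, standing upright in the wooden stand at first. Origin: centre of the underside of its black collar. Below it the steel blade: 20 mm along x, 4 mm along y, 32 mm long. Above it the collar (36 x 16 x 6 mm) and the upright orange handle, 26 mm along x, 10 mm along y, from 6 to 46 mm above the origin: grip it across the 10 mm. Either way round fits the slot. When fully in, the collar's underside lies on the unit's top.
- gauge_stand: Fixed wooden block 60 x 46 x 42 mm with a slot like the unit's, in which the gauge stands (same axes, collar on its top). Origin: centre of its underside.
- cover (a joint): How far the metal cover (139 x 154 mm) is pressed down, m: 0 is up, its top 8 mm proud of the frame (78 mm above the worktop); 0.008 is the bottom stop, flush with the frame. A spring pushes it up: about 4.5 N starts it moving, about 8.5 N holds it at the stop.
- cover_pad (a point): Centre of the top of the round black rubber pad (32 mm across, 2 mm above the cover's top) on the cover, a good place to press. It moves down with the cover. Axes as the unit's.
- fastener (a joint): Angle of the quarter-turn fastener, rad: 0 is lined up with the red marks (wing along the unit's y axis); positive is turned anticlockwise seen from above. It starts somewhere from 0.7 to 1.35, turns with a light friction of about 0.05 N m, has no click and no stop at 0 (stops at -0.6 and 1.6), and stays where it is left.
- fastener_grip (a point): Centre of the top of the fastener's upright blue wing, 34.5 mm above the cover's top. The wing is 12 mm thick along this point's x axis, 38 mm long along its y axis and 30 mm tall, on a steel disc 42 mm across and 4.5 mm high. It turns with the fastener and moves down with the cover. It lies 76 mm to the unit's +y side of the pad.
- petri_red: Petri dish with red bits, 55 mm across, 15 mm high, a loose bystander. Origin: centre of its underside.
- petri_brown: Petri dish with brown bits, 55 mm across, 17 mm high, a loose bystander. Origin: centre of its underside.
- beaker: Small clear beaker with a pipette in it, 46 x 62 x 92 mm, a loose bystander. Origin: centre of its underside.
- marker_blue: Blue marker pen, 132 mm long, lying; a loose bystander. Origin: centre of its underside.

How it is judged (in metres and radians):
On the way, in this order (a step that is already met when the one before it is completed fails the run):
1. the gauge stands in the unit's slot, collar down on the unit, and is let go (horizontal distance between gauge and slot_mouth below 0.006 m and z of gauge in the frame of slot_mouth below 0.003 m and angle between gauge's own z axis and vertical below 0.12 rad and contact force between the fingers and gauge below 0.05 N), for 0.2 s.
2. the fastener is lined up with the red marks, the cover still up (value of joint fastener between -0.13 and 0.13 rad and value of joint cover below 0.005 m), for 0.2 s.
3. the robot presses the cover down flush (value of joint cover above 0.0065 m and contact force between any of the fingers, the arm and cover above 3 N), for 0.2 s.
At the end, for the whole second after the job is handed in: The robot is still pressing the cover (over 3 N) and it is down flush within 1.5 mm; the fastener is within 0.13 rad (7 degrees) of the red marks; the gauge stands free in the unit's slot, within 6 mm of its middle, collar within 3 mm of the unit's top, upright within 7 degrees (all of step 1 and all of step 3 and value of joint fastener between -0.13 and 0.13 rad and contact force between the arm and gauge below 0.05 N); the arm keeps its last pose, push and grip.
It fails at once if a petri dish, the beaker or the marker pen is shifted by more than 30 mm (distance of any of petri_red, petri_brown, beaker, marker_blue from where it was at the start of the episode above 0.03 m).
It also fails if it takes over 58 s, if anything falls off the work surface, if the arm or the gripper's body presses on something with over 40 N, if the wrist force passes 120 N, or if a joint passes its speed limit or range.

## Working session

There is one attempt and no reset: what is moved stays moved. The work goes in short steps, Python scripts to look and compute and a shell command to move; the robot and the scene stay as the last step left them, time stands still between calls to the robot, and variables do not carry over. Pictures are saved under pics/ and viewed, about 8 in all and at most 12, crops included, and the job is handed in when it is done.

```bash
mkdir -p pics; cat > h.py <<'E'
import numpy as np, cv2
from workcell import get_obs, viewer, ctrl, masks_of
def cal(n):
    c=viewer.get_calibration(n); R=cv2.Rodrigues(np.array(c["rvec"],float))[0]
    return c,R,np.array(c["tvec"],float).ravel()
def pts(n,mask,dep,C=None):
    c,R,t=C or cal(n); v,u=np.nonzero(mask&(dep>0)); z=dep[v,u]
    return (np.c_[(u-c["cx"])/c["fx"]*z,(v-c["cy"])/c["fy"]*z,z]-t)@R
def ray(n,u,v,h,C=None):
    c,R,t=C or cal(n); o=-R.T@t; d=R.T@np.array([(u-c["cx"])/c["fx"],(v-c["cy"])/c["fy"],1]); return o+d*(h-o[2])/d[2]
def save(name,im): cv2.imwrite("pics/"+name,im[:,:,::-1])
def tool():
    o=get_obs(); return o,np.array(o["ee_pos"],float),cv2.Rodrigues(np.array(o["orientation"],float))[0]
def go(target,yaw=None):
    """shift in tool axes, cm, to world target mm; current yaw of tool x"""
    o,p,R=tool(); print("t",o["t"],"p",p.round(1),"toolx",R[:,0].round(3),"toolz",R[:,2].round(3),"F",np.round(o["ft_force"],1),"w",o["width"])
    print("shift cm",(R.T@(np.array(target)-p)/10).round(2))
E
python3 - <<'E'
from h import *
go([400,0,200])
for n in ["top","scene"]:
    im,d=viewer.get_image(n); save(n+"1.png",im); C=cal(n)
    for th in ["bench_unit","gauge","gauge_stand","cover","cover_pad","fastener","petri_red","petri_brown","beaker","marker_blue"]:
        for m in masks_of(n,th)[:2]:
            if m["score"]<.3: continue
            P=pts(n,m["pixels"],d,C)
            if len(P): print(n,th,round(m["score"],2),np.round(m["location"]),len(P),"med",np.median(P,0).round(),"lo",np.percentile(P,3,0).round(),"hi",np.percentile(P,97,0).round())
E
```

```text
t 0.0 p [153.1 605.4 221.9] toolx [ 0.245  0.969 -0.002] toolz [-0.    -0.001 -1.   ] F [ 0.4 -0.7 -0. ] w 87.71383711966638
shift cm [-52.63  38.78   2.27]
top bench_unit 0.78 [310. 205.] 4273 med [590. -10.  72.] lo [ 511. -142.   32.] hi [675. 122.  83.]
top gauge 0.37 [386. 221.] 49 med [ 538. -281.   73.] lo [ 528. -290.   44.] hi [ 552. -274.   91.]
top gauge_stand 0.67 [178. 227.] 195 med [520. 445.   6.] lo [497. 421.  -2.] hi [543. 471.  17.]
top gauge_stand 0.53 [383. 224.] 240 med [ 536. -280.   41.] lo [ 508. -313.    0.] hi [ 572. -255.   46.]
top cover 0.72 [292. 207.] 1833 med [591.  41.  78.] lo [529. -31.  73.] hi [659. 112.  87.]
top cover_pad 0.56 [291. 204.] 1840 med [591.  41.  78.] lo [528. -30.  73.] hi [659. 112.  87.]
top fastener 0.58 [279. 204.] 124 med [593.  73.  85.] lo [576.  57.  79.] hi [611.  92. 115.]
top petri_red 0.71 [218. 232.] 243 med [509. 304.   5.] lo [483. 276.  -2.] hi [535. 330.  16.]
top petri_brown 0.68 [177. 228.] 199 med [518. 444.   6.] lo [497. 420.  -2.] hi [543. 471.  17.]
top beaker 0.7 [376. 169.] 151 med [ 743. -255.   25.] lo [ 720. -273.   13.] hi [ 761. -233.   78.]
top beaker 0.66 [290. 202.] 1880 med [590.  41.  78.] lo [526. -30.  72.] hi [659. 112.  86.]
top marker_blue 0.41 [292. 203.] 1868 med [591.  43.  78.] lo [527. -30.  73.] hi [659. 114.  86.]
scene bench_unit 0.65 [335. 191.] 89 med [584. -78.  75.] lo [ 563. -145.   67.] hi [601.  33.  83.]
scene petri_brown 0.57 [253. 283.] 189 med [519. 447.   9.] lo [493. 419.   3.] hi [547. 471.  18.]
scene beaker 0.39 [256. 282.] 218 med [520. 447.   9.] lo [493. 419.   1.] hi [549. 473.  18.]
scene marker_blue 0.37 [405. 175.] 9 med [ 470. -477.   16.] lo [ 466. -504.   13.] hi [ 474. -458.   18.]
```

```bash
python3 - <<'E'
from h import *
im=cv2.imread("pics/top1.png"); cv2.imwrite("pics/top1c.png",cv2.resize(im[120:290,150:420],None,fx=2.9,fy=2.9,interpolation=cv2.INTER_CUBIC))
go([540,-281,220])
E
```

```text
t 1.1 p [153.2 605.9 222.7] toolx [ 0.245  0.969 -0.   ] toolz [-0. -0. -1.] F [-0.1  0.4 -0.2] w 88.11026034454059
shift cm [-76.49  59.25   0.27]
```

View pics/top1c.png

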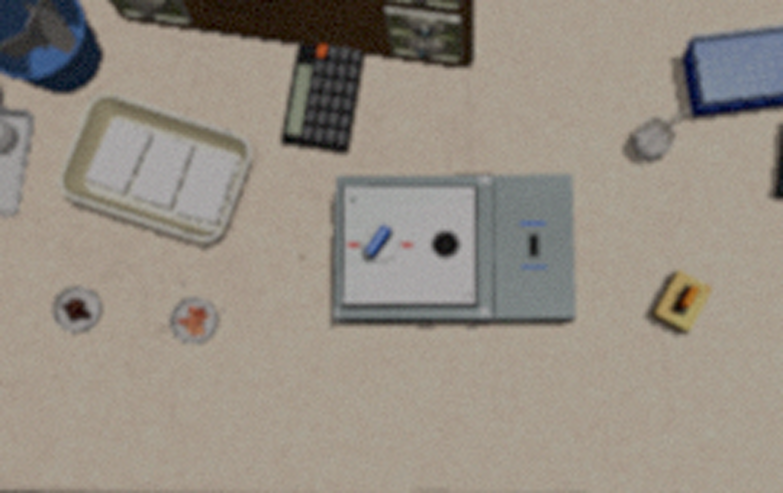

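```bash
python3 -m inch '[{"tx":-3.08,"ty":4.36},{"tx":-3.08,"ty":4.36},{"tx":-3.08,"ty":4.36},{"tx":-3.08,"ty":4.36},{"tx":-3.08,"ty":4.36},{"tx":-3.08,"ty":4.36},{"tx":-3.08,"ty":4.36},{"tx":-3.08,"ty":4.36},{"tx":-3.08,"ty":4.36},{"tx":-3.08,"ty":4.36}]' && python3 -m inch '[{"tx":-5.07,"ty":1.74},{"tx":-5.07,"ty":1.74},{"tx":-5.07,"ty":1.74},{"tx":-5.07,"ty":1.74},{"tx":-5.07,"ty":1.74},{"tx":-5.07,"ty":1.74},{"tx":-5.07,"ty":1.74},{"tx":-5.07,"ty":1.74}]'
python3 - <<'E'
from h import *
go([540,-281,200])
im,d=viewer.get_image("wrist"); save("w1.png",im); C=cal("wrist")
for th in ["gauge","gauge_stand"]:
    for m in masks_of("wrist",th)[:2]:
        P=pts("wrist",m["pixels"],d,C)
        print(th,round(m["score"],2),np.round(m["location"]),len(P),"med",np.median(P,0).round(1),"lo",np.percentile(P,3,0).round(),"hi",np.percentile(P,97,0).round())
        for lo,hi in [(35,47),(80,95)]:
            Q=P[(P[:,2]>lo)&(P[:,2]<hi)]
            if len(Q)>20: print(lo,len(Q),cv2.minAreaRect(Q[:,:2].astype(np.float32)))
E
```

```text
t 1.1 p [153.2 605.9 222.7] toolx [ 0.245  0.969 -0.   ] toolz [-0. -0. -1.] F [-0.1  0.4 -0.2] w 88.11026034454059
shift cm [-76.49  59.25   2.27]$[0]: bad value
```

View pics/w1.png

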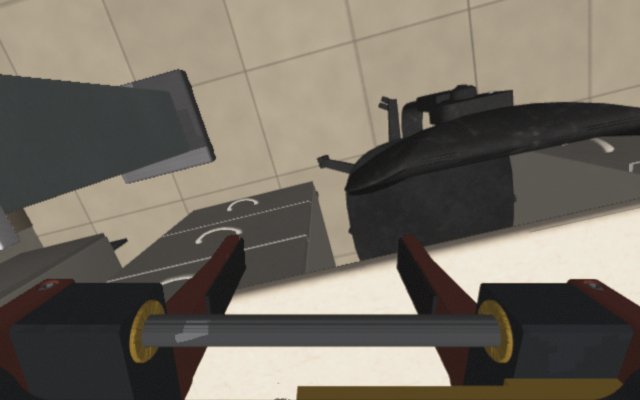

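The wrist view at the start shows only floor and chair at the table edge: the move was refused ("bad value"), probably because every key must be given.

```bash
python3 -m inch '[{"tx":-3.08,"ty":4.36,"tz":0,"ax":0,"ay":0,"az":0,"jaw":1},{"tx":-3.08,"ty":4.36,"tz":0,"ax":0,"ay":0,"az":0,"jaw":1},{"tx":-3.08,"ty":4.36,"tz":0,"ax":0,"ay":0,"az":0,"jaw":1},{"tx":-3.08,"ty":4.36,"tz":0,"ax":0,"ay":0,"az":0,"jaw":1},{"tx":-3.08,"ty":4.36,"tz":0,"ax":0,"ay":0,"az":0,"jaw":1},{"tx":-3.08,"ty":4.36,"tz":0,"ax":0,"ay":0,"az":0,"jaw":1},{"tx":-3.08,"ty":4.36,"tz":0,"ax":0,"ay":0,"az":0,"jaw":1},{"tx":-3.08,"ty":4.36,"tz":0,"ax":0,"ay":0,"az":0,"jaw":1},{"tx":-3.08,"ty":4.36,"tz":0,"ax":0,"ay":0,"az":0,"jaw":1},{"tx":-3.08,"ty":4.36,"tz":0,"ax":0,"ay":0,"az":0,"jaw":1}]'
```

```text
t: 2.5
ee_pos: [501.5, 198.9, 222.9]
orientation: [2.479, 1.93, 0.001]
ft_force: [0.2, 1.4, -0.3]
width: 88.1
```

```bash
python3 -m inch '[{"tx":-5.07,"ty":1.7,"tz":0,"ax":0,"ay":0,"az":0,"jaw":1},{"tx":-5.07,"ty":1.7,"tz":0,"ax":0,"ay":0,"az":0,"jaw":1},{"tx":-5.07,"ty":1.7,"tz":0,"ax":0,"ay":0,"az":0,"jaw":1},{"tx":-5.07,"ty":1.7,"tz":0,"ax":0,"ay":0,"az":0,"jaw":1},{"tx":-5.07,"ty":1.7,"tz":0,"ax":0,"ay":0,"az":0,"jaw":1},{"tx":-5.07,"ty":1.7,"tz":0,"ax":0,"ay":0,"az":0,"jaw":1},{"tx":-5.07,"ty":1.7,"tz":0,"ax":0,"ay":0,"az":0,"jaw":1},{"tx":-5.07,"ty":1.7,"tz":0,"ax":0,"ay":0,"az":0,"jaw":1},{"tx":-5.07,"ty":1.7,"tz":0,"ax":0,"ay":0,"az":0,"jaw":1}]'
cat > lookg.py <<'E'
from h import *
import sys
o,p,R=tool()
im,d=viewer.get_image("wrist"); save(sys.argv[1],im); C=cal("wrist"); print("cam",(-C[1].T@C[2]).round(), "axis",C[1][2].round(2))
go([540,-281,200])
for th in sys.argv[2:]:
    for m in masks_of("wrist",th)[:2]:
        P=pts("wrist",m["pixels"],d,C)
        if len(P)<5: continue
        print(th,round(m["score"],2),np.round(m["location"]),len(P),"med",np.median(P,0).round(1),"lo",np.percentile(P,3,0).round(),"hi",np.percentile(P,97,0).round())
        zt=np.percentile(P[:,2],97); Q=P[abs(P[:,2]-zt)<5]
        print(" top",zt.round(1),len(Q),cv2.minAreaRect(Q[:,:2].astype(np.float32)))
E
python3 lookg.py w2.png gauge gauge_stand
```

```text
t: 3.62
ee_pos: [536.8, -281.4, 222.8]
orientation: [2.479, 1.929, 0.0]
ft_force: [1.5, 1.4, -0.1]
width: 88.1
cam [ 461. -266.  385.] axis [ 0.29 -0.08 -0.96]
t 3.675 p [ 537.5 -287.2  223.1] toolx [ 0.247  0.969 -0.003] toolz [ 0.002 -0.004 -1.   ] F [ 0.7 -4.1  0.5] w 87.7474099164445
shift cm [0.67 0.08 2.31]
gauge 0.95 [319. 187.] 524 med [ 540.6 -288.8   77.1] lo [ 530. -303.   43.] hi [ 559. -279.   89.]
 top 89.5 240 ((545.54345703125, -289.7811584472656), (9.870553016662598, 25.717655181884766), 62.43566131591797)
gauge_stand 0.84 [317. 177.] 1862 med [ 539.1 -286.7   42.7] lo [ 512. -317.    2.] hi [ 576. -261.   44.]
 top 44.4 1603 ((545.6976318359375, -289.87109375), (46.11241149902344, 60.365882873535156), 61.701148986816406)
```

View pics/w2.png

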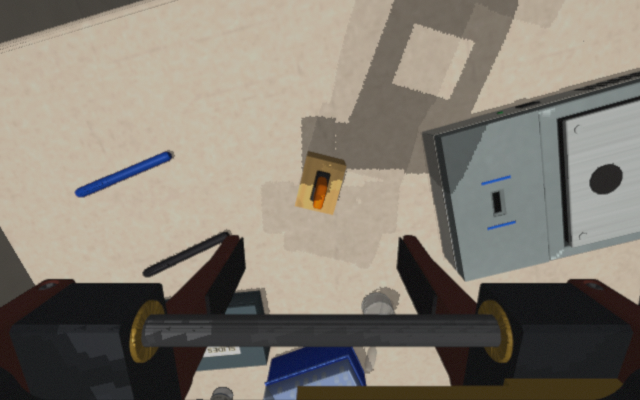

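The view shows the gauge at (320,188) in its stand, jaws either side of its line. The arm was still moving during the picture, so I turn the jaws onto the thin side and look again, settled.

```bash
python3 -m inch '[{"tx":0,"ty":0,"tz":0,"ax":0,"ay":0,"az":6.7,"jaw":1},{"tx":0,"ty":0,"tz":0,"ax":0,"ay":0,"az":6.8,"jaw":1},{"tx":0,"ty":0,"tz":0,"ax":0,"ay":0,"az":0,"jaw":1},{"tx":0,"ty":0,"tz":0,"ax":0,"ay":0,"az":0,"jaw":1},{"tx":0,"ty":0,"tz":0,"ax":0,"ay":0,"az":0,"jaw":1}]'
python3 lookg.py w3.png gauge gauge_stand
```

```text
t: 4.4
ee_pos: [536.9, -279.1, 222.7]
orientation: [-2.687, -1.627, -0.0]
ft_force: [0.7, 0.8, 0.5]
width: 87.8
cam [ 467. -241.  385.] axis [ 0.26 -0.14 -0.96]
t 4.45 p [ 536.9 -279.2  222.7] toolx [0.464 0.886 0.   ] toolz [ 0. -0. -1.] F [-0.1  1.1 -0.4] w 87.96808921181459
shift cm [-0.01  0.36  2.27]
gauge 0.84 [316. 187.] 480 med [ 539.1 -281.2   77.7] lo [ 530. -294.   47.] hi [ 555. -272.   89.]
 top 89.2 225 ((543.522705078125, -283.3692626953125), (9.091814994812012, 24.62648582458496), 62.16218185424805)
gauge_stand 0.72 [322. 170.] 1764 med [ 537.3 -279.5   42.4] lo [ 512. -311.   13.] hi [ 573. -255.   44.]
 top 44.1 1567 ((544.6571655273438, -283.58599853515625), (45.81917953491211, 60.55701446533203), 61.47673416137695)
```

```bash
python3 -m inch '[{"tx":-0.05,"ty":0.83,"tz":4,"ax":0,"ay":0,"az":0,"jaw":0.6},{"tx":0,"ty":0,"tz":5,"ax":0,"ay":0,"az":0,"jaw":0.5},{"tx":0,"ty":0,"tz":5,"ax":0,"ay":0,"az":0,"jaw":0.5},{"tx":0,"ty":0,"tz":3.0,"ax":0,"ay":0,"az":0,"jaw":0.5},{"tx":0,"ty":0,"tz":0,"ax":0,"ay":0,"az":0,"jaw":0.5},{"tx":0,"ty":0,"tz":0,"ax":0,"ay":0,"az":0,"jaw":0.5},{"tx":0,"ty":0,"tz":0,"ax":0,"ay":0,"az":0,"jaw":0},{"tx":0,"ty":0,"tz":0,"ax":0,"ay":0,"az":0,"jaw":0},{"tx":0,"ty":0,"tz":0,"ax":0,"ay":0,"az":0,"jaw":0},{"tx":0,"ty":0,"tz":0,"ax":0,"ay":0,"az":0,"jaw":0},{"tx":0,"ty":0,"tz":0,"ax":0,"ay":0,"az":0,"jaw":0}]'
```

```text
t: 5.92
ee_pos: [544.1, -283.9, 53.1]
orientation: [2.688, 1.625, 0.0]
ft_force: [-0.7, -0.4, 4.0]
width: 10.2
```

```bash
python3 -m inch '[{"tx":0,"ty":0,"tz":-3,"ax":0,"ay":0,"az":0,"jaw":0},{"tx":0,"ty":0,"tz":-4,"ax":0,"ay":0,"az":0,"jaw":0},{"tx":0,"ty":0,"tz":-4,"ax":0,"ay":0,"az":0,"jaw":0},{"tx":0,"ty":0,"tz":-1,"ax":0,"ay":0,"az":-9.2,"jaw":0},{"tx":0,"ty":0,"tz":0,"ax":0,"ay":0,"az":-9.3,"jaw":0},{"tx":0,"ty":0,"tz":0,"ax":0,"ay":0,"az":-9.3,"jaw":0},{"tx":5,"ty":2.8,"tz":0,"ax":0,"ay":0,"az":0,"jaw":0},{"tx":4,"ty":2,"tz":0,"ax":0,"ay":0,"az":0,"jaw":0},{"tx":0,"ty":0,"tz":0,"ax":0,"ay":0,"az":0,"jaw":0},{"tx":0,"ty":0,"tz":0,"ax":0,"ay":0,"az":0,"jaw":0},{"tx":0,"ty":0,"tz":0,"ax":0,"ay":0,"az":0,"jaw":0},{"tx":0,"ty":0,"tz":0,"ax":0,"ay":0,"az":0,"jaw":0}]'
cat > looku.py <<'E'
from h import *
import sys
go([590,-102,170])
im,d=viewer.get_image("wrist"); save(sys.argv[1],im); C=cal("wrist")
for th in ["bench_unit","cover","fastener","cover_pad","gauge"]:
    for m in masks_of("wrist",th)[:1]:
        P=pts("wrist",m["pixels"],d,C)
        if len(P)<5: continue
        print(th,round(m["score"],2),np.round(m["location"]),len(P),"med",np.median(P,0).round(1),"lo",np.percentile(P,3,0).round(1),"hi",np.percentile(P,97,0).round(1))
        if th=="bench_unit":
            Q=P[abs(P[:,2]-70)<5]; print(np.median(Q[:,2]),cv2.minAreaRect(Q[:,:2].astype(np.float32)))
E
python3 looku.py w4.png
```

```text
t: 7.42
ee_pos: [591.3, -194.7, 172.6]
orientation: [-2.221, -2.222, 0.0]
ft_force: [-0.3, -0.6, -1.4]
width: 9.7
t 7.425 p [ 591.3 -194.7  172.6] toolx [-0.  1. -0.] toolz [-0. -0. -1.] F [-0.3 -0.6 -1.4] w 9.653491650768832
shift cm [ 9.27 -0.13  0.26]
bench_unit 0.88 [503. 198.] 49440 med [588.4 -33.5  71.2] lo [ 517.9 -148.8   51.4] hi [674.2  75.5  80.9]
70.51514663212782 ((599.9664306640625, -18.193222045898438), (170.37721252441406, 264.026123046875), 1.6389760971069336)
cover 0.77 [568. 208.] 21423 med [595.1  20.6  78.6] lo [533.1 -34.1  74.8] hi [662.4  83.5  83.4]
fastener 0.82 [627. 209.] 1193 med [597.7  64.3  83.5] lo [579.2  55.8  80.5] hi [612.3  73.8 100.1]
cover_pad 0.56 [566. 206.] 21550 med [595.3  20.5  78.6] lo [533.1 -34.1  74. ] hi [662.9  83.7  83.3]
gauge 0.85 [321. 256.] 1945 med [ 581.3 -193.6  204.5] lo [ 574.6 -200.   165.9] hi [ 601.7 -187.7  208.7]
```

View pics/w4.png

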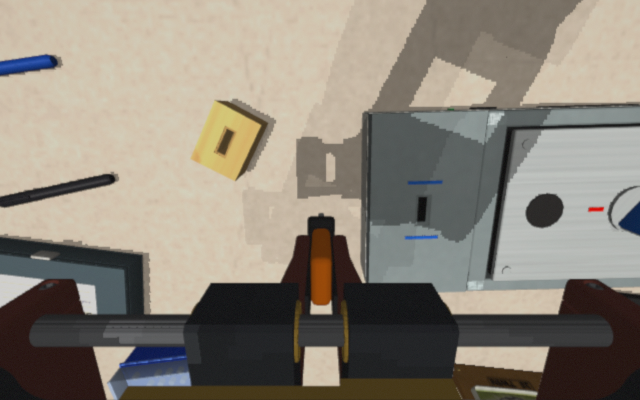

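Picture shows the gauge held upright, slot at (422,209) between the blue lines at (425,182) and (421,237), and the pad at (545,210).

```bash
python3 - <<'E'
from h import *
im=cv2.imread("pics/w4.png"); C=cal("wrist")
hsv=cv2.cvtColor(im,cv2.COLOR_BGR2HSV)
def blob(mask,x0,x1,y0,y1,h):
    v,u=np.nonzero(mask[y0:y1,x0:x1]); u=u+x0;v=v+y0
    W=ray("wrist",u.mean(),v.mean(),h,C); print(len(u),u.mean().round(1),v.mean().round(1),W.round(1)); 
    pw=np.array([ray("wrist",a,b,h,C)[:2] for a,b in zip(u,v)],np.float32); print("   rect",cv2.minAreaRect(pw)); return W
blue=(hsv[...,0]>100)&(hsv[...,0]<130)&(hsv[...,1]>140)&(hsv[...,2]>60)
a=blob(blue,400,450,172,192,70); b=blob(blue,395,450,227,247,70); print("mid",(a+b)/2,"dir",a-b)
dark=im.max(2)<45
blob(dark,405,440,190,228,70)
blob(im.max(2)<70,515,575,185,235,80)
red=(im[...,2]>150)&(im[...,1]<90); blob(red,580,610,195,225,78)
E
```

```text
93 425.4 182.1 [ 576.4 -101.4   70. ]
   rect ((576.3160400390625, -102.23085021972656), (1.7985281944274902, 28.9091739654541), 0.1430068463087082)
88 420.2 237.0 [ 628.5 -101.    70. ]
   rect ((628.55224609375, -100.68722534179688), (2.0065360069274902, 28.684648513793945), 0.14243751764297485)
mid [ 602.45502195 -101.186584     70.        ] dir [-52.14829761  -0.42643559   0.        ]
189 421.6 208.4 [ 600.7 -102.4   70. ]
   rect ((600.8978881835938, -102.4505844116211), (21.91403579711914, 7.077847957611084), 1.2720177173614502)
926 544.1 210.1 [5.986e+02 5.000e-01 8.000e+01]
   rect ((598.7942504882812, 0.45476531982421875), (29.262922286987305, 30.632036209106445), 0.14198072254657745)
48 596.0 208.8 [598.  47.  78.]
   rect ((597.7433471679688, 46.83066177368164), (2.7560393810272217, 12.202317237854004), 0.14281953871250153)
```

```bash
python3 - <<'E'
from h import *
im=cv2.imread("pics/top1.png").astype(int); C=cal("top")
def b(mask,x0,x1,y0,y1,h,l):
    v,u=np.nonzero(mask[y0:y1,x0:x1]); print(l,len(u),ray("top",u.mean()+x0,v.mean()+y0,h,C).round(1))
b(im.max(2)<70,328,340,198,212,70,"slot"); b(im.max(2)<70,296,312,196,212,80,"pad")
blue=im[...,0]-im[...,2]>50
b(blue,326,345,194,200,70,"b1");b(blue,326,345,208,216,70,"b2")
red=(im[...,2]-im[...,1])>50
b(red,268,276,200,209,78,"r1");b(red,286,294,200,209,78,"r2")
E
```

```text
slot 14 [ 600.5 -102.6   70. ]
pad 48 [ 5.969e+02 -2.000e-01  8.000e+01]
b1 5 [ 624.6 -100.6   70. ]
b2 0 [nan nan nan]
r1 2 [594.6 106.4  78. ]
r2 3 [596.   44.2  78. ]<stdin>:4: RuntimeWarning: Mean of empty slice.
  ret = ret.dtype.type(ret / rcount)
```

```bash
python3 -m inch '[{"tx":3.1,"ty":0.32,"tz":0,"ax":0,"ay":0,"az":-1.4,"jaw":0},{"tx":3.1,"ty":0.32,"tz":1,"ax":0,"ay":0,"az":0,"jaw":0},{"tx":3.07,"ty":0.33,"tz":2,"ax":0,"ay":0,"az":0,"jaw":0},{"tx":0,"ty":0,"tz":2,"ax":0,"ay":0,"az":0,"jaw":0},{"tx":0,"ty":0,"tz":0,"ax":0,"ay":0,"az":0,"jaw":0},{"tx":0,"ty":0,"tz":0,"ax":0,"ay":0,"az":0,"jaw":0}]'
python3 - <<'E'
from h import *
im,d=viewer.get_image("wrist"); save("w5.png",im[130:330,220:420].repeat(3,0).repeat(3,1)); go([601,-102,110])
E
```

```text
t: 8.48
ee_pos: [600.1, -101.9, 123.0]
orientation: [2.193, 2.249, 0.0]
ft_force: [-0.1, 0.4, -0.7]
width: 10.0
t 8.525 p [ 600.3 -101.9  123.3] toolx [-0.025  1.    -0.   ] toolz [ 0.001 -0.    -1.   ] F [ 0.3  0.2 -1.5] w 9.94042405627724
shift cm [-0.01  0.07  1.33]
```

View pics/w5.png

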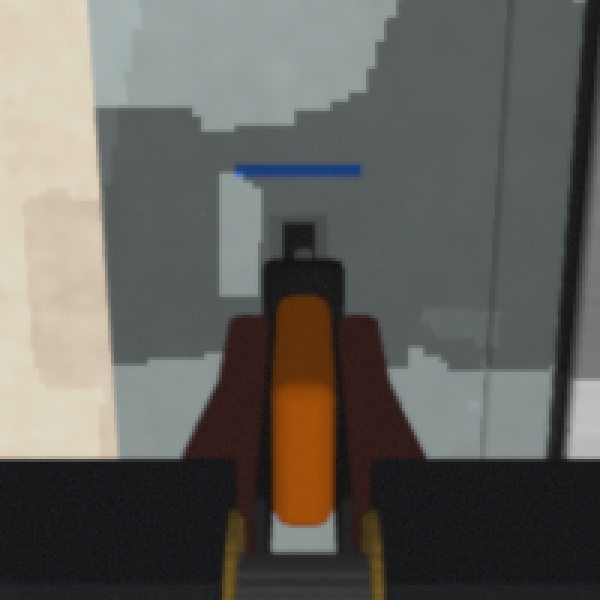

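The slot (crop 299,225) sits right under the gauge (303): aligned laterally. Descending.

```bash
python3 -m inch '[{"tx":0,"ty":0.05,"tz":0.6,"ax":0,"ay":0,"az":0,"jaw":0},{"tx":0,"ty":0,"tz":0.6,"ax":0,"ay":0,"az":0,"jaw":0},{"tx":0,"ty":0,"tz":0.6,"ax":0,"ay":0,"az":0,"jaw":0},{"tx":0,"ty":0,"tz":0,"ax":0,"ay":0,"az":0,"jaw":0},{"tx":0,"ty":0,"tz":0,"ax":0,"ay":0,"az":0,"jaw":0}]'
```

```text
t: 9.15
ee_pos: [600.2, -101.0, 104.6]
orientation: [-2.192, -2.25, 0.001]
ft_force: [-0.6, -1.7, -2.4]
width: 10.3
```

```bash
python3 -m inch '[{"tx":0,"ty":0,"tz":0.7,"ax":0,"ay":0,"az":0,"jaw":0},{"tx":0,"ty":0,"tz":0.7,"ax":0,"ay":0,"az":0,"jaw":0},{"tx":0,"ty":0,"tz":0.5,"ax":0,"ay":0,"az":0,"jaw":0},{"tx":0,"ty":0,"tz":0.3,"ax":0,"ay":0,"az":0,"jaw":0},{"tx":0,"ty":0,"tz":0.15,"ax":0,"ay":0,"az":0,"jaw":0},{"tx":0,"ty":0,"tz":0,"ax":0,"ay":0,"az":0,"jaw":0},{"tx":0,"ty":0,"tz":0,"ax":0,"ay":0,"az":0,"jaw":0}]'
```

```text
t: 10.02
ee_pos: [600.3, -101.0, 81.1]
orientation: [2.192, 2.25, -0.0]
ft_force: [1.6, -3.9, -1.6]
width: 9.9
```

```bash
python3 -m inch '[{"tx":0,"ty":0,"tz":0.15,"ax":0,"ay":0,"az":0,"jaw":0},{"tx":0,"ty":0,"tz":0.1,"ax":0,"ay":0,"az":0,"jaw":0},{"tx":0,"ty":0,"tz":0,"ax":0,"ay":0,"az":0,"jaw":0}]' ; python3 -m inch '[{"tx":0,"ty":0,"tz":0,"ax":0,"ay":0,"az":0,"jaw":0.4},{"tx":0,"ty":0,"tz":0,"ax":0,"ay":0,"az":0,"jaw":0.4},{"tx":0,"ty":0,"tz":0,"ax":0,"ay":0,"az":0,"jaw":0.4},{"tx":0,"ty":0,"tz":0,"ax":0,"ay":0,"az":0,"jaw":0.4},{"tx":0,"ty":0,"tz":-3,"ax":0,"ay":0,"az":0,"jaw":0.4},{"tx":0,"ty":0,"tz":-5,"ax":0,"ay":0,"az":0,"jaw":0.4},{"tx":0,"ty":0,"tz":-4,"ax":0,"ay":0,"az":0,"jaw":0.4},{"tx":5,"ty":-1,"tz":0,"ax":0,"ay":0,"az":0,"jaw":0.4},{"tx":5,"ty":-1,"tz":0,"ax":0,"ay":0,"az":0,"jaw":0.6},{"tx":0,"ty":0,"tz":0,"ax":0,"ay":0,"az":0,"jaw":0.6},{"tx":0,"ty":0,"tz":0,"ax":0,"ay":0,"az":0,"jaw":0.6},{"tx":0,"ty":0,"tz":0,"ax":0,"ay":0,"az":0,"jaw":0.6}]'
cat > lookf.py <<'E'
from h import *
import sys
go([598,77,110])
im,d=viewer.get_image("wrist"); save(sys.argv[1],im); C=cal("wrist")
for th in ["gauge","fastener","fastener_grip"]:
    for m in masks_of("wrist",th)[:1]:
        P=pts("wrist",m["pixels"],d,C)
        if len(P)<5: continue
        print(th,round(m["score"],2),np.round(m["location"]),len(P),"lo",np.percentile(P,3,0).round(1),"hi",np.percentile(P,97,0).round(1))
        for lo,hi in ([(72,80),(110,122)] if th=="gauge" else [(80,85),(106,119)]):
            Q=P[(P[:,2]>lo)&(P[:,2]<hi)]
            if len(Q)>10: print(" z",lo,np.median(Q[:,2]).round(1),len(Q),cv2.minAreaRect(Q[:,:2].astype(np.float32)))
E
python3 lookf.py w6.png
```

```text
t: 10.4
ee_pos: [600.4, -101.0, 81.0]
orientation: [2.192, 2.25, 0.0]
ft_force: [-7.0, -1.9, 19.4]
width: 9.8
t: 11.9
ee_pos: [578.0, -2.4, 198.5]
orientation: [2.193, 2.249, -0.0]
ft_force: [-0.3, -0.1, -0.9]
width: 52.9
t 11.9 p [578.   -2.4 198.5] toolx [-0.025  1.    -0.   ] toolz [-0. -0. -1.] F [-0.3 -0.1 -0.9] w 52.88597636888987
shift cm [7.89 2.2  8.85]
gauge 0.71 [601. 125.] 2547 lo [486.9 277.    1.8] hi [535.9 330.   16.1]
fastener 0.79 [402. 216.] 1555 lo [579.2  58.4  82. ] hi [609.4  85.7 113.8]
 z 80 83.0 547 ((594.501220703125, 75.23304748535156), (35.46537780761719, 38.94285583496094), 5.385009288787842)
 z 106 112.6 621 ((596.7498779296875, 75.7684555053711), (12.235289573669434, 37.64501953125), 57.24490737915039)
fastener_grip 0.65 [401. 214.] 1630 lo [579.1  57.9  80.5] hi [611.5  87.4 113.8]
 z 80 83.0 567 ((594.4155883789062, 74.77499389648438), (35.72184753417969, 39.838844299316406), 5.385009288787842)
 z 106 112.6 637 ((596.864013671875, 75.69499206542969), (12.235289573669434, 37.91653060913086), 57.24490737915039)
```

View pics/w6.png

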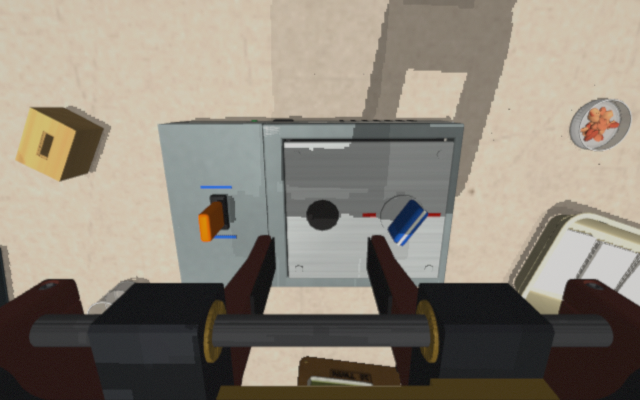

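The picture shows the gauge standing in the slot at (215,215), the wing at (407,222) about 56° off the red marks. Going onto the wing.

```bash
python3 -m inch '[{"tx":4,"ty":1,"tz":0,"ax":0,"ay":0,"az":0,"jaw":0.6},{"tx":3.8,"ty":1.05,"tz":0,"ax":0,"ay":0,"az":0,"jaw":0.6},{"tx":0,"ty":0,"tz":1,"ax":0,"ay":0,"az":8.5,"jaw":0.6},{"tx":0,"ty":0,"tz":1,"ax":0,"ay":0,"az":8.5,"jaw":0.6},{"tx":0,"ty":0,"tz":1,"ax":0,"ay":0,"az":8.6,"jaw":0.6},{"tx":0,"ty":0,"tz":1,"ax":0,"ay":0,"az":8.6,"jaw":0.6},{"tx":0,"ty":0,"tz":0,"ax":0,"ay":0,"az":0,"jaw":0.6},{"tx":0,"ty":0,"tz":0,"ax":0,"ay":0,"az":0,"jaw":0.6}]'; python3 lookf.py w7.png
```

```text
t: 13.1
ee_pos: [596.4, 76.8, 158.9]
orientation: [2.755, 1.51, 0.0]
ft_force: [0.3, 0.1, -0.5]
width: 52.6
t 13.1 p [596.4  76.8 158.9] toolx [0.538 0.843 0.   ] toolz [ 0.  0. -1.] F [ 0.3  0.1 -0.5] w 52.64178226998637
shift cm [0.1  0.13 4.89]
fastener 0.82 [317. 211.] 2240 lo [578.8  58.3  79.9] hi [615.7  94.1 113.9]
 z 80 83.1 1219 ((596.558837890625, 76.37174987792969), (40.67816162109375, 40.39670181274414), 56.844322204589844)
 z 106 112.8 841 ((597.1627807617188, 76.06340026855469), (11.8909912109375, 38.797157287597656), 57.72916793823242)
fastener_grip 0.79 [318. 208.] 2122 lo [579.2  58.9  82. ] hi [613.8  93.8 113.9]
 z 80 83.1 1187 ((596.818603515625, 76.20207214355469), (40.67816162109375, 39.77621841430664), 56.844322204589844)
 z 106 112.8 821 ((596.5171508789062, 76.50357055664062), (11.833236694335938, 37.235206604003906), 57.72391128540039)
```

```bash
python3 -m inch '[{"tx":0,"ty":0,"tz":3,"ax":0,"ay":0,"az":0,"jaw":0.6},{"tx":0,"ty":0,"tz":3,"ax":0,"ay":0,"az":0,"jaw":0.5},{"tx":0,"ty":0,"tz":0.9,"ax":0,"ay":0,"az":0,"jaw":0.4},{"tx":0,"ty":0,"tz":0,"ax":0,"ay":0,"az":0,"jaw":0.4},{"tx":0,"ty":0,"tz":0,"ax":0,"ay":0,"az":0,"jaw":0},{"tx":0,"ty":0,"tz":0,"ax":0,"ay":0,"az":0,"jaw":0},{"tx":0,"ty":0,"tz":0,"ax":0,"ay":0,"az":0,"jaw":0},{"tx":0,"ty":0,"tz":0,"ax":0,"ay":0,"az":0,"jaw":0}]'
```

```text
t: 14.3
ee_pos: [595.5, 75.5, 90.3]
orientation: [2.755, 1.507, -0.003]
ft_force: [-2.9, -8.9, 4.4]
width: 12.0
```

```bash
python3 -m inch '[{"tx":0,"ty":0,"tz":0,"ax":0,"ay":0,"az":8,"jaw":0},{"tx":0,"ty":0,"tz":0,"ax":0,"ay":0,"az":8,"jaw":0},{"tx":0,"ty":0,"tz":0,"ax":0,"ay":0,"az":8,"jaw":0},{"tx":0,"ty":0,"tz":0,"ax":0,"ay":0,"az":8,"jaw":0},{"tx":0,"ty":0,"tz":0,"ax":0,"ay":0,"az":8,"jaw":0},{"tx":0,"ty":0,"tz":0,"ax":0,"ay":0,"az":8,"jaw":0},{"tx":0,"ty":0,"tz":0,"ax":0,"ay":0,"az":8,"jaw":0},{"tx":0,"ty":0,"tz":0,"ax":0,"ay":0,"az":0,"jaw":0},{"tx":0,"ty":0,"tz":0,"ax":0,"ay":0,"az":0,"jaw":0},{"tx":0,"ty":0,"tz":0,"ax":0,"ay":0,"az":0,"jaw":0}]'; python3 - <<'E'
from h import *
go([598,0,160])
E
```

```text
t: 15.55
ee_pos: [595.4, 75.3, 90.3]
orientation: [3.139, 0.036, -0.002]
ft_force: [-2.3, -8.7, 4.3]
width: 11.8
t 15.55 p [595.4  75.3  90.3] toolx [ 1.     0.023 -0.001] toolz [-0.001 -0.002 -1.   ] F [-2.3 -8.7  4.3] w 11.829736829203567
shift cm [ 0.07  7.55 -6.95]
```

```bash
python3 -m inch '[{"tx":0,"ty":0,"tz":0,"ax":0,"ay":0,"az":0,"jaw":0.5},{"tx":0,"ty":0,"tz":0,"ax":0,"ay":0,"az":0,"jaw":0.5},{"tx":0,"ty":0,"tz":0,"ax":0,"ay":0,"az":0,"jaw":0.5},{"tx":0,"ty":0,"tz":0,"ax":0,"ay":0,"az":0,"jaw":0.5},{"tx":0,"ty":0,"tz":-3,"ax":0,"ay":0,"az":0,"jaw":0.5},{"tx":0,"ty":0,"tz":-5,"ax":0,"ay":0,"az":0,"jaw":0.5},{"tx":0,"ty":0,"tz":-4,"ax":0,"ay":0,"az":0,"jaw":0.5},{"tx":0.1,"ty":4,"tz":0,"ax":0,"ay":0,"az":0,"jaw":0},{"tx":0.1,"ty":3.6,"tz":0,"ax":0,"ay":0,"az":0,"jaw":0},{"tx":0,"ty":0,"tz":0,"ax":0,"ay":0,"az":0,"jaw":0},{"tx":0,"ty":0,"tz":0,"ax":0,"ay":0,"az":0,"jaw":0},{"tx":0,"ty":0,"tz":0,"ax":0,"ay":0,"az":0,"jaw":0}]'; python3 lookf.py w8.png
```

```text
t: 17.05
ee_pos: [599.8, 2.1, 209.5]
orientation: [-3.141, -0.037, 0.001]
ft_force: [-0.3, -0.5, 0.2]
width: 0.7
t 17.05 p [599.8   2.1 209.5] toolx [ 1.     0.024 -0.   ] toolz [-0.  0. -1.] F [-0.3 -0.5  0.2] w 0.6769764494988465
shift cm [ 0.01 -7.49  9.95]
fastener 0.78 [318. 115.] 1737 lo [579.5  59.2  81.6] hi [615.1  93.2 113.9]
 z 80 83.0 1018 ((596.9805297851562, 76.20025634765625), (40.53037643432617, 39.868675231933594), 1.7315919399261475)
 z 106 112.7 702 ((596.8524169921875, 75.98382568359375), (11.589008331298828, 37.506771087646484), 1.1333813667297363)
fastener_grip 0.78 [318. 112.] 1770 lo [579.2  58.8  81.3] hi [614.8  93.2 113.9]
 z 80 83.0 1024 ((596.9600219726562, 76.19964599609375), (40.57133483886719, 39.868675231933594), 1.7315921783447266)
 z 106 112.7 702 ((596.8524169921875, 75.98382568359375), (11.589008331298828, 37.506771087646484), 1.1333813667297363)
```

View pics/w8.png

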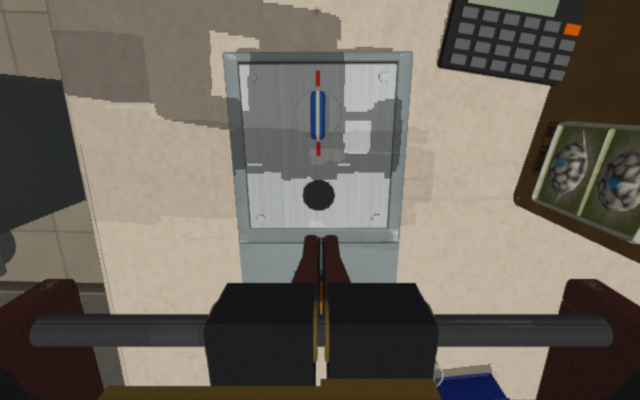

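Wing measures 1.1° beside a unit yaw of about 1.4°, and its white line runs through both red marks at column 318. The pad is at (319,195). Pressing it now.

```bash
python3 -m inch '[{"tx":-0.15,"ty":0.2,"tz":4,"ax":0,"ay":0,"az":0,"jaw":0},{"tx":0,"ty":0,"tz":4.5,"ax":0,"ay":0,"az":0,"jaw":0},{"tx":0,"ty":0,"tz":3,"ax":0,"ay":0,"az":0,"jaw":0},{"tx":0,"ty":0,"tz":1,"ax":0,"ay":0,"az":0,"jaw":0},{"tx":0,"ty":0,"tz":0.4,"ax":0,"ay":0,"az":0,"jaw":0},{"tx":0,"ty":0,"tz":0.3,"ax":0,"ay":0,"az":0,"jaw":0},{"tx":0,"ty":0,"tz":0,"ax":0,"ay":0,"az":0,"jaw":0},{"tx":0,"ty":0,"tz":0,"ax":0,"ay":0,"az":0,"jaw":0}]'
```

```text
t: 18.25
ee_pos: [598.9, -0.8, 78.7]
orientation: [-3.141, -0.036, -0.002]
ft_force: [-2.0, 1.7, 4.7]
width: 0.5
```

```bash
python3 -m inch '[{"tx":0,"ty":0,"tz":0.3,"ax":0,"ay":0,"az":0,"jaw":0},{"tx":0,"ty":0,"tz":0.3,"ax":0,"ay":0,"az":0,"jaw":0},{"tx":0,"ty":0,"tz":0.15,"ax":0,"ay":0,"az":0,"jaw":0},{"tx":0,"ty":0,"tz":0,"ax":0,"ay":0,"az":0,"jaw":0},{"tx":0,"ty":0,"tz":0,"ax":0,"ay":0,"az":0,"jaw":0}]'
```

```text
t: 18.88
ee_pos: [599.0, -0.8, 72.3]
orientation: [-3.141, -0.036, -0.002]
ft_force: [-5.6, 1.7, 16.7]
width: 0.6
```

```bash
python3 -m inch '[{"tx":0,"ty":0,"tz":0.02,"ax":0,"ay":0,"az":0,"jaw":0},{"tx":0,"ty":0,"tz":0,"ax":0,"ay":0,"az":0,"jaw":0},{"tx":0,"ty":0,"tz":0,"ax":0,"ay":0,"az":0,"jaw":0}]'; python3 lookf.py w9.png; python3 - <<'E'
from h import *
for n in ["top","scene"]:
    im,d=viewer.get_image(n); C=cal(n); save(n+"9.png",im)
    for th in ["gauge","fastener","cover","petri_red","petri_brown","beaker","marker_blue"]:
        for m in masks_of(n,th)[:1]:
            P=pts(n,m["pixels"],d,C)
            if len(P)>4: print(n,th,round(m["score"],2),"med",np.median(P,0).round(),"lo",np.percentile(P,3,0).round(),"hi",np.percentile(P,97,0).round())
t=cv2.imread("pics/top9.png")[150:260,250:400]; s=cv2.imread("pics/scene9.png")[120:240,260:460]; w=cv2.imread("pics/w9.png")
f=lambda a:cv2.resize(a,(400,290),interpolation=cv2.INTER_CUBIC)
cv2.imwrite("pics/fin.png",np.vstack([np.hstack([f(t),f(s)]),np.hstack([f(w),f(w)*0])]))
E
```

```text
t: 19.25
ee_pos: [599.0, -0.8, 72.2]
orientation: [-3.141, -0.036, -0.002]
ft_force: [-7.5, 1.1, 18.4]
width: 0.3
t 19.25 p [599.   -0.8  72.2] toolx [1.    0.023 0.002] toolz [ 0.002  0.    -1.   ] F [-7.5  1.1 18.4] w 0.2946030780363217
shift cm [ 0.09 -7.78 -3.78]
gauge 0.18 [314. 113.] 5941 lo [579.3  59.4  73.7] hi [614.9  93.  105.8]
 z 72 74.9 3139 ((596.8903198242188, 76.0923080444336), (41.313690185546875, 38.31086349487305), 0.8745558857917786)
fastener 0.88 [314. 115.] 5974 lo [579.   59.4  73.6] hi [614.9  93.2 105.8]
 z 106 106.2 114 ((596.3939208984375, 75.75438690185547), (36.49944305419922, 7.459390163421631), 85.80806732177734)
fastener_grip 0.6 [317. 113.] 5710 lo [579.4  59.9  73.8] hi [614.5  92.7 105.9]
 z 106 106.2 113 ((596.4656372070312, 76.73355102539062), (34.5358772277832, 7.459390163421631), 85.80806732177734)
top gauge 0.54 med [591. -99.  85.] lo [ 580. -107.   71.] hi [607. -94. 118.]
top cover 0.52 med [648. 114.  70.] lo [623. 102.  65.] hi [662. 118. 116.]
top petri_red 0.45 med [510. 303.   6.] lo [485. 278.  -2.] hi [535. 328.  17.]
top petri_brown 0.57 med [520. 447.   6.] lo [497. 420.  -1.] hi [543. 471.  17.]
top beaker 0.66 med [ 745. -256.   26.] lo [ 720. -280.   -0.] hi [ 764. -231.   85.]
top marker_blue 0.45 med [ 475. -531.   12.] lo [ 466. -578.    7.] hi [ 486. -461.   17.]
scene fastener 0.64 med [591.  82.  86.] lo [578.  54.  70.] hi [619.  95. 109.]
scene cover 0.7 med [587.  55.  73.] lo [528. -24.  68.] hi [662. 116. 102.]
scene petri_red 0.56 med [510. 302.  10.] lo [483. 269.   1.] hi [537. 330.  19.]
scene petri_brown 0.67 med [519. 446.  10.] lo [494. 419.   1.] hi [548. 472.  20.]
```

View pics/fin.png

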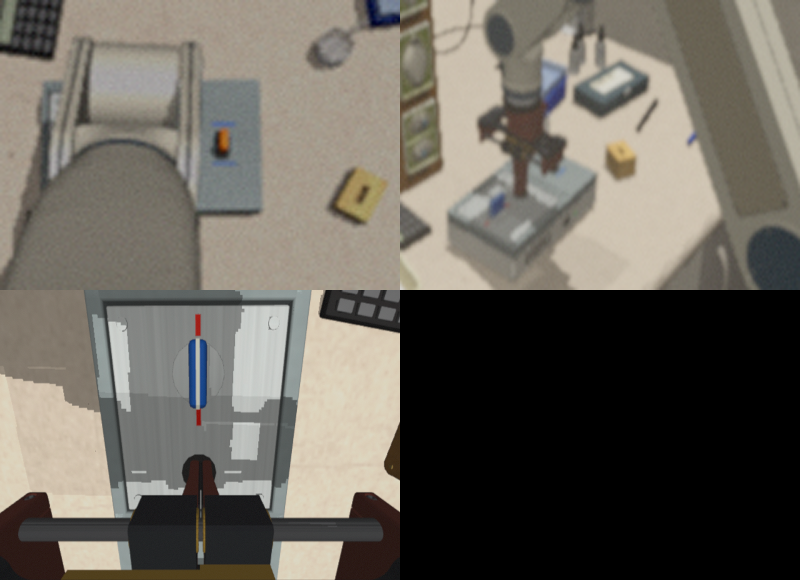

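The final picture shows the gauge upright between the blue lines, the white line through both red marks, and the fingertips on the pad. The wing's disc dropped by 8 mm.

```bash
python3 -c "
from h import *
go([599,-1,72]); print(ctrl.close_job())"
```

```text
t 20.25 p [599.   -0.8  72.2] toolx [1.    0.023 0.002] toolz [ 0.002  0.    -1.   ] F [-6.4  1.  18.1] w 0.4901050426141216
shift cm [0.   0.02 0.02]
the job is handed in; nothing more can be done
None
```

The job is done and handed in at 20.25 s, with the arm still pressing the cover; no verdict is reported at hand-in.

- **Gauge:** it went from its stand into the unit's slot and was let go. The tool height and a 19 N push at the end both fit the collar resting on the unit. The top camera later showed it upright between the blue lines, its handle top at about 118 mm (116 mm expected, within the image noise).
- **Fastener:** it was turned by about 56° with the cover up. The wing then measured within about 0.5° of the unit's axis, and its white line ran through both red marks, also after pressing.
- **Cover:** the fingertips hold the pad at z = 72.2 mm (flush is 72), with about 18 N downward. The fastener's disc dropped 8 mm with the cover.
- **Bystanders:** both petri dishes and the beaker measured within about 3 mm of their starting places. The marker had no usable early reading to compare, but the arm never went near it.

The first move command was refused for missing keys, with no effect on the scene. In the last wrist picture the network reported the fastener as the gauge, at a low score of 0.18, so I ignored it.

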